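# Release a ring post from its quick coupling

### The job

Take the white ring post out of the quick coupling on the stall counter and stand it in the one wooden stand that is empty: press the sprung collar all the way down, draw the post straight up while the lock is open, and let the collar spring back up. Be gentle: never lean on the collar harder than 30 N or tug or wrench at a post that is still locked, set the post upright with its plug fully home in the hole, and leave the other things on the counter where they are.

Things in the scene. Friction and masses are not known exactly. Their poses are not given: they have to be found in the camera images.
- ring_post: White ring post, loose, about 120 g, 86 mm long, locked upright in the coupling at the start. Origin: lower tip of its plug; z up along it. From the bottom: conical nose 5 mm, brass plug 14 mm across up to 35 mm with a narrow locking groove from 9 to 18 mm, white grip 20 mm across from 35 to 80 mm, small brass ball to 86 mm.
- ring_post_center (a point): Half-way up the white ring post, on its axis, 43 mm above the plug's tip and 8 mm above the lower end of the white grip; z along the post. The grip may start inside the collar's hole.
- socket: Fixed quick coupling: wooden foot 100 x 80 mm (yaw and height vary), tower with an upright bore 16 mm across, sprung collar around it. Origin on the bore's axis; foot top 20, bore floor 33, tower top 56 mm above it; z up. The collar is screwed on at a height not measured: its resting top is 68 to 84 mm above the origin. More than 40 N between post and coupling counts as forcing it.
- collar (a joint): Travel of the sprung collar, m: 0 at rest (up), 0.009 down on a rigid stop; spring 6 N at rest, 10 N at the stop. Collar: flat steel flange ring 56 mm across, 23 mm hole, 6 mm thick, blue skirt below, coaxial with the post. Fingertips about 34 mm apart, either side of the grip, can stand on it, press it down and close on the grip while still pressing.
- pawl_a: Hidden lock pawl in the bore, driven by the collar (nothing to handle). The post is free only in the last 2.8 mm of collar travel and must rise 1.5 mm before the collar comes back up that far, so start at the stop. The collar follows the fingers up; the pawls rubbing on the plug hold it part-way down until the plug is out, then it snaps up.
- stand_hole (a point): Centre of the mouth of the hole in the empty wooden stand (fixed, 52 mm square, 30 mm tall; point on its top). Hole 16 mm across, chamfered 2 mm, 20 mm deep: a post fully home has its tip 20 mm below the mouth and its grip starts 15 mm above the stand. Two like stands hold the green and black posts; which is where varies.
- post_green_center (a point): Half-way up the green post that stands in another wooden stand; same shape as the white one.
- post_black_center (a point): Half-way up the black post that stands in another wooden stand; same shape.
- dish: Blue ceramic bowl, 84 mm across, 30 mm tall; origin at the centre of its underside. Leave alone.
- gift_box: Small card gift box with white lid, 63 x 63 x 40 mm; origin at the centre of its underside. Leave alone.
- bangle: Brass bangle lying flat, 68 mm across, 16 mm tall; origin at the centre of its underside. Leave alone.
- mirror: Brass hand mirror lying flat, disc 100 mm across, handle to its -x, 8 mm thick; origin under the disc's centre. Leave alone.
- bead_jar: Glass jar with brass cap, 50 mm across, 70 mm tall; origin at the centre of its underside. Leave alone.
Not all that is in view belongs to the job. Leave any purple look-alike of the part that bears stand_hole alone.

How it is judged:
By the outcome, as a careful person would: the job done as asked, in the order asked, and still so for the second after the job is handed in, with the robot touching nothing.
It also fails if it takes over 72 s, if anything falls off the work surface, if the arm or the gripper's body presses on something with over 40 N, if the wrist force passes 120 N, or if a joint passes its speed limit or range.

### The arm

A 6-joint arm with a two-finger parallel gripper is mounted at the origin on the work surface. World frame = base frame: x ahead of the robot, y to its left, z up, the work surface at z = 0. Lengths are in m, angles in rad, forces in N, time in s.
With the tool pointing down it reaches from about 0.35 to 0.775 m from the base axis. Payload 7.3 kg.
Tool frame: the origin (TCP) lies at the very end of the fingers, on their centre line; the grasp point (between the pads) lies 19 mm behind it; z points along the fingers, y is the line along which they close (so a half turn about z gives the same grasp; the last joint's range is limited). The gripper opens to 92 mm and grips with 3 to 60 N. Pads are 19 mm wide; open, the fingers measure 130 mm over their backs; the gripper's body (75 mm by 190 mm) begins 47 mm behind the grasp point.
Start: joints at [1.132, 0.342, 1.524, -0, 1.275, -0.146], TCP at [0.152, 0.503, 0.227] pointing down, gripper open.
Joint ranges: [-2.53, 2.53], [-0.77, 2.02], [0.04, 2.7], [-1, 4.14], [0.28, 2.66], [-3.11, 3.11]. Speed limits (rad/s): [2.57, 2.57, 3.14, 3.14, 3.14, 3.14].

### API

Orientations are given as [roll, pitch, yaw] about the fixed x, y, z axes, in that order (R = Rz(yaw) Ry(pitch) Rx(roll)).
In Python, from cell import * gives the robot as it stands.
- The arm moves only by the tool step_arm, never from a script. Its argument "commands" is a list of rows, each a list of 7 numbers: the opening, from 0 (shut) to 1 (fully open), then the shift along the world's x, y, z in cm, then the turn, a rotation vector about the world's x, y, z in rad. A call has 1 to 5 rows; each row is the pose to reach, as a shift and turn from the pose commanded when the call began; what a row does not reach only later rows make up. A row lasts 1/12 s, in which the tool goes at most 41.7 mm and 7.16 degrees, less where a joint would pass 70% of its speed; a pose out of reach is approached as far as the arm can. A call with a gripper value outside its range is refused whole. The fingers move at their own pace and stop on an object; "grip_force" is the grip in N (left out, the last holds). Time passes only in rows, so rows that repeat a pose let the fingers close. It gives the time, the measured TCP pose, the force, the opening and the grip force at its end, in the units of the state.
- observe(): the state, without advancing time (a new reading comes with each control period).
- read_camera(name): name is "scene" or "top"; returns the picture (384x512x3 uint8, red, green, blue); there is no depth.
- camera_model(name): a dict with "vfov" (degrees; the focal length in pixels is half the picture's height over the tangent of half this angle, whatever the lens; pixels are square), "cx", "cy" (the principal point, pixels), "k1" (the pictures are not rectified: a ray, as slopes to the right and down, at radius r is drawn at 1 + k1 r^2 times it, then the intrinsics apply), "world_to_cam" (4x4, takes a point from world to camera coordinates). Camera axes: x right, y up, looking along -z (the intrinsics and any distortion apply to the point x, -y, -z); pixel columns grow to the right and rows downward; lengths in m; the calibration is good to about 2 mm. A picture is of the moment at which its call begins. camera_model takes no time and is no camera call.
- hand_in(): hands the job in; it is judged then, once.
The state is a dict: "time": time; "qpos": joint angles; "qvel": joint speeds; "joint_efforts": joint torques, N m; "tool_pos": TCP position; "tool_rot": TCP orientation; "contact_force": force on the tool from outside, world axes, zero at the start; "torque": the same for the moment, N m; "opening": finger opening in m; "grip_force": force on a finger pad.
Only numpy, scipy, OpenCV 4.12 (cv2) and the standard library are available. Lean on these libraries where they do the work, as an engineer would, in place of code of your own. Each camera call takes 0.05 s, during which the arm holds its last target. There are 200 camera calls.

## Working session

There is one attempt and no reset: what is moved stays moved. The work goes in short steps, Python scripts to look and compute and a tool call to move; the robot and the scene stay as the last step left them, time stands still between calls to the robot, and variables do not carry over. Pictures are saved under pics/ and viewed, at most 10 in all, crops included, and the job is handed in when it is done.

Besides the shell and the picture viewer there is one more tool, called after "Request:" as name(argument=value, ...), one argument or row to a line, values as JSON. step_arm: Moves the arm, as the interface text tells. Its arguments: {"type":"object","properties":{"commands":{"type":"array"},"grip_force":{"type":"number"}},"required":["commands"]}

```bash
mkdir -p pics; python3 - <<'E'
from cell import *
import cv2,numpy as np
for n in ("scene","top"):
    im=read_camera(n); cv2.imwrite(f"pics/{n}0.png",cv2.cvtColor(im,cv2.COLOR_RGB2BGR))
    m=camera_model(n); print(n,m['vfov'],m['cx'],m['cy'],m['k1']); print(np.round(m['world_to_cam'],3).tolist())
s=observe(); print(s)
E
```

```text
scene 48.163872257304455 250.99606552129836 189.6225429728228 0.003538523525384036
[[0.31, 0.951, 0.002, -0.149], [-0.585, 0.189, 0.789, 0.225], [0.75, -0.246, 0.615, -1.581], [0.0, 0.0, 0.0, 1.0]]
top 49.76306134774931 249.83326734537914 193.97887997624753 -0.048648583891803494
[[-0.002, -1.0, -0.012, -0.009], [0.998, -0.003, 0.066, -0.546], [-0.066, -0.012, 0.998, -1.322], [0.0, 0.0, 0.0, 1.0]]
{'time': 0.1, 'qpos': array([ 1.13199789e+00,  3.42645909e-01,  1.52487573e+00, -1.56500589e-05,
        1.27542106e+00, -1.46011547e-01]), 'qvel': array([ 0.00267752, -0.00034154, -0.00184827, -0.00057886,  0.00041368,
       -0.00069373]), 'joint_efforts': array([ 1.07028784e-03, -4.31999803e+01, -2.44694048e+01,  7.18641886e-02,
        5.25614619e-02, -6.18898639e-05]), 'tool_pos': array([0.15136544, 0.50234133, 0.22613415]), 'tool_rot': array([-3.14025480e+00, -1.81614569e-04,  2.84881021e+00]), 'contact_force': array([ 0.00165119,  0.32321534, -0.86030927]), 'torque': array([-0.05891803, -0.03443479,  0.04114513]), 'grip_force': 0.0, 'opening': 0.09179453710797235}
```

View pics/scene0.png

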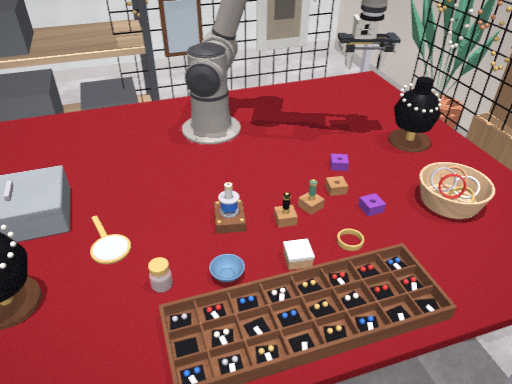

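View pics/top0.png

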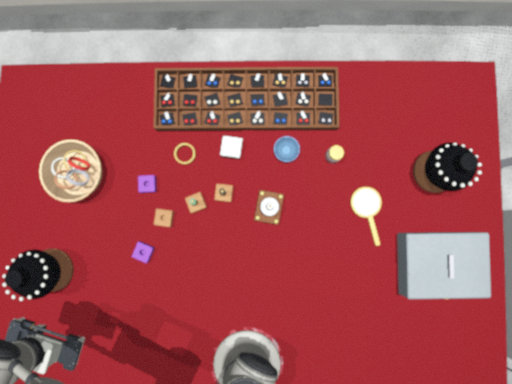

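The scene picture shows the coupling with the white post at about (229,205), or (269,207) in the top picture. The black-post stand is at (286,215), top (224,192), and the green-post stand at (312,200), top (195,203).

Candidates for the empty stand:
- Wooden stand, scene (337,186), top (163,217).
- Purple block, scene (340,162), top (142,252).
- Purple block, scene (372,204), top (147,183).

The brown one fits, because it is wooden, has a hole and holds no post. I'll confirm it in an enlarged crop.

```bash
python3 - <<'E'
import cv2,numpy as np
a=cv2.imread("pics/scene0.png");b=cv2.imread("pics/top0.png")
# scene crop x205-385 y150-240 ; top crop x130-290,y170-230
cv2.imwrite("pics/cs.png",cv2.resize(a[150:240,205:365],None,fx=5,fy=5,interpolation=cv2.INTER_CUBIC))
cv2.imwrite("pics/ct.png",cv2.resize(b[170:240,135:295],None,fx=5,fy=5,interpolation=cv2.INTER_CUBIC))
E
```

```text
(no output)
```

View pics/cs.png

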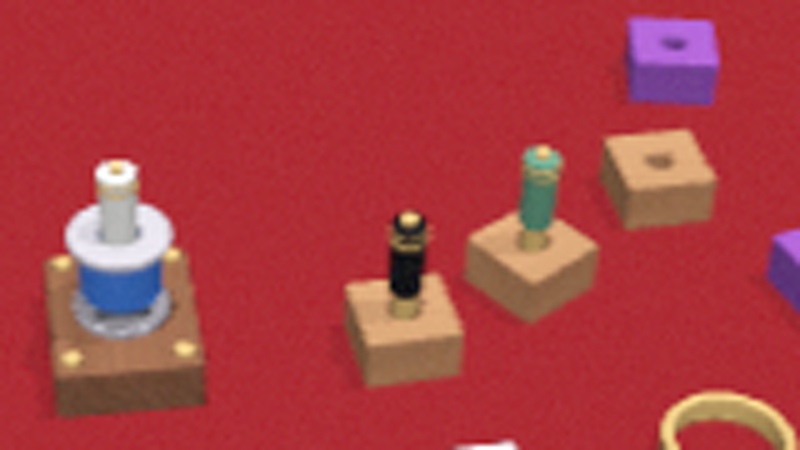

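View pics/ct.png

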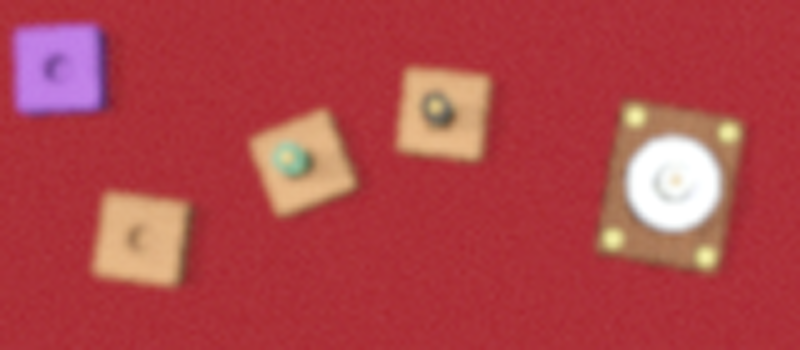

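The enlarged crops confirm the brown empty stand, with its hole at crop (659,160) in scene and (140,239) in top. The green and black posts are in the other two wooden stands, and the purple look-alikes are separate. Next I triangulate.

```bash
cat > h.py <<'E'
from cell import *
import cv2,numpy as np
from scipy.optimize import least_squares
M={n:camera_model(n) for n in("scene","top")}
def proj(n,p):
    m=M[n];c=(np.array(m['world_to_cam'])@np.append(p,1))[:3]
    u=np.array([c[0],-c[1]])/-c[2]; u=u*(1+m['k1']*(u@u)); f=192/np.tan(np.radians(m['vfov'])/2)
    return f*u+[m['cx'],m['cy']]
def tri(s,t):
    r=least_squares(lambda p:np.r_[proj("scene",p)-s,proj("top",p)-t],[.5,0,.05]); return r.x,r.fun
def px(c,o,k=5): return (np.array(c)+.5)/k-.5+np.array(o)
E
python3 - <<'E'
from h import *
S=(205,150);T=(135,170)
for n,s,t in [("ball",(117,166),(677,181)),("flange",(119.5,236),(674,183)),("hole",(659,160),(140,239)),("stand",(659,160),(142,239)),
 ("c1",(603,140),(93,275)),("c2",(690,130),(180,287)) ,("green",(543,152),(289,157)),("black",(409,217),(437,107))]:
    p,r=tri(px(s,S),px(t,T)); print(n,p.round(4),r.round(2))
print(observe()['tool_pos'])
E
```

```text
ball [ 0.5033 -0.071   0.1274] [-0.3   0.   -0.34 -0.09]
flange [ 0.5037 -0.071   0.0814] [-0.23  0.   -0.25 -0.07]
hole [0.4705 0.2697 0.0292] [-0.1   0.01 -0.1  -0.04]
stand [0.4707 0.2689 0.0295] [-0.28  0.03 -0.28 -0.12]
c1 [0.4366 0.2765 0.0219] [ 7.72 -0.81  7.61  3.29]
c2 [0.4517 0.2702 0.0347] [-8.78  0.93 -8.71 -3.78]
green [0.52   0.1647 0.0942] [-0.3   0.03 -0.32 -0.13]
black [0.5503 0.0741 0.0938] [-0.26  0.02 -0.29 -0.1 ]
[0.15136544 0.50234133 0.22613415]
```

Request:
step_arm(
  commands=[
    [0.37,10,-17,0,0,0,0],
    [0.37,10,-17,0,0,0,0],
    [0.37,10,-17,0,0,0,0],
    [0.37,10,-17,0,0,0,0],
    [0.37,10,-17,0,0,0,0],
  ],
)

```text
time: 0.52
tool_pos: [0.252, 0.3301, 0.2264]
tool_rot: [-3.14, 0.0, 2.849]
contact_force: [0.5, 1.4, 0.9]
opening: 0.0634
grip_force: 0.0
```

Request:
step_arm(
  commands=[
    [0.37,10,-17,0,0,0,0],
    [0.37,10,-17,0,0,0,0],
    [0.37,10,-17,0,0,0,0],
    [0.37,10,-17,0,0,0,0],
    [0.37,10,-17,0,0,0,0],
  ],
)

```text
time: 0.93
tool_pos: [0.3523, 0.1601, 0.2267]
tool_rot: [-3.141, 0.0, 2.848]
contact_force: [1.6, 0.5, -0.3]
opening: 0.0349
grip_force: 0.0
```

Request:
step_arm(
  commands=[
    [0.37,10,-17,0,0,0,0],
    [0.37,10,-17,0,0,0,0],
    [0.37,10,-17,0,0,0,0],
    [0.37,10,-17,0,0,0,0],
    [0.37,10,-17,0,0,0,0],
  ],
)

```text
time: 1.35
tool_pos: [0.4526, -0.0103, 0.2265]
tool_rot: [-3.141, 0.0, 2.847]
contact_force: [-0.2, 0.0, 0.1]
opening: 0.0341
grip_force: 0.0
```

Request:
step_arm(
  commands=[
    [0.37,5.1,-6.2,0,0,0,0],
    [0.37,5.1,-6.2,0,0,0,0],
    [0.37,5.1,-6.2,-4,0,0,0],
    [0.37,5.1,-6.2,-7.7,0,0,0],
    [0.37,5.1,-6.2,-7.7,0,0,0],
  ],
)

```text
time: 1.77
tool_pos: [0.4984, -0.0688, 0.1433]
tool_rot: [3.142, -0.013, 2.847]
contact_force: [-2.3, 1.1, -1.0]
opening: 0.0341
grip_force: 0.0
```

```bash
python3 - <<'E'
from h import *
s=observe();print(s['tool_pos'],s['contact_force'])
a=read_camera("scene")[...,::-1];b=read_camera("top")[...,::-1]
p=cv2.resize(a[165:245,190:270],None,fx=5,fy=5,interpolation=cv2.INTER_CUBIC)
q=cv2.resize(b[167:247,230:310],None,fx=5,fy=5,interpolation=cv2.INTER_CUBIC)
cv2.imwrite("pics/c1.png",np.hstack([p,q]))
s=observe();print(s['tool_pos'],s['tool_rot'])
E
```

```text
[ 0.49836013 -0.06881076  0.14325923] [-2.3260751   1.10299437 -1.00662508]
[ 0.5017639  -0.06907938  0.14933605] [ 3.14150868 -0.00335224  2.84882552]
```

View pics/c1.png

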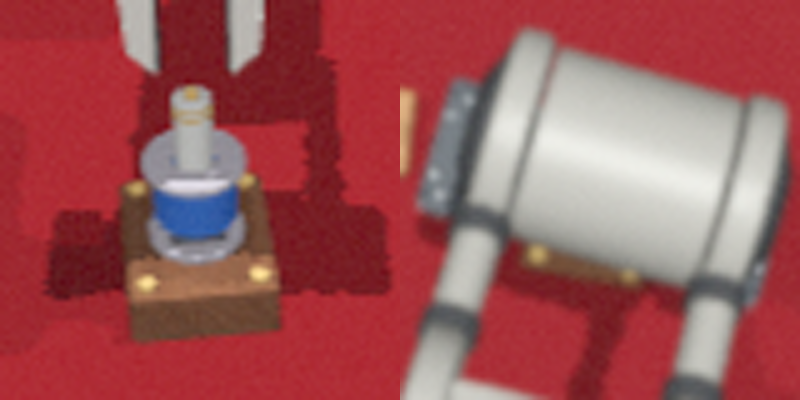

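The left crop shows the fingertips at about (157,73) and (229,73), straddling the post at (192,95). The top view is blocked by the gripper. Next I centre on the post axis and descend.

Request:
step_arm(
  commands=[
    [0.37,0.15,-0.2,0,0,0,0],
    [0.37,0.15,-0.2,-2,0,0,0],
    [0.37,0.15,-0.2,-4,0,0,0],
    [0.37,0.15,-0.2,-5.5,0,0,0],
    [0.37,0.15,-0.2,-5.5,0,0,0],
  ],
  grip_force=20,
)

```text
time: 2.28
tool_pos: [0.5038, -0.071, 0.0947]
tool_rot: [3.142, -0.001, 2.85]
contact_force: [-0.0, -0.2, -0.1]
opening: 0.0336
grip_force: 0.0
```

Request:
step_arm(
  commands=[
    [0.37,0,0,0,0,0,0],
    [0.37,0,0,0,0,0,0],
    [0.37,0,0,0,0,0,0],
  ],
)

```text
time: 2.53
tool_pos: [0.5052, -0.0715, 0.0967]
tool_rot: [3.141, 0.004, 2.849]
contact_force: [1.2, -0.6, -0.5]
opening: 0.0339
grip_force: 0.0
```

Request:
step_arm(
  commands=[
    [0.37,0,0,-0.2,0,0,0],
    [0.37,0,0,-0.4,0,0,0],
    [0.37,0,0,-0.6,0,0,0],
    [0.37,0,0,-0.8,0,0,0],
    [0.37,0,0,-0.8,0,0,0],
  ],
)

```text
time: 2.95
tool_pos: [0.5037, -0.0713, 0.0862]
tool_rot: [3.141, -0.001, 2.849]
contact_force: [-0.3, -0.4, -0.4]
opening: 0.0341
grip_force: 0.0
```

Request:
step_arm(
  commands=[
    [0.37,0,0,-0.1,0,0,0],
    [0.37,0,0,-0.2,0,0,0],
    [0.37,0,0,-0.3,0,0,0],
    [0.37,0,0,-0.3,0,0,0],
  ],
)

```text
time: 3.28
tool_pos: [0.5041, -0.0713, 0.0838]
tool_rot: [3.142, 0.0, 2.849]
contact_force: [-0.2, 0.6, -0.1]
opening: 0.034
grip_force: 0.0
```

Request:
step_arm(
  commands=[
    [0.37,0,0,-0.1,0,0,0],
    [0.37,0,0,-0.2,0,0,0],
    [0.37,0,0,-0.3,0,0,0],
    [0.37,0,0,-0.3,0,0,0],
  ],
)

```text
time: 3.62
tool_pos: [0.5041, -0.0714, 0.0812]
tool_rot: [3.142, 0.001, 2.849]
contact_force: [-1.9, 0.3, 6.9]
opening: 0.0339
grip_force: 3.3
```

Request:
step_arm(
  commands=[
    [0.37,0,0,-0.15,0,0,0],
    [0.37,0,0,-0.3,0,0,0],
    [0.37,0,0,-0.4,0,0,0],
    [0.37,0,0,-0.5,0,0,0],
    [0.37,0,0,-0.5,0,0,0],
  ],
)

```text
time: 4.03
tool_pos: [0.5041, -0.0713, 0.0764]
tool_rot: [3.142, 0.001, 2.849]
contact_force: [-2.7, 0.3, 8.7]
opening: 0.034
grip_force: 4.4
```

Request:
step_arm(
  commands=[
    [0.37,0,0,-0.1,0,0,0],
    [0.37,0,0,-0.15,0,0,0],
    [0.37,0,0,-0.2,0,0,0],
    [0.37,0,0,-0.2,0,0,0],
  ],
)

```text
time: 4.37
tool_pos: [0.5041, -0.0714, 0.0747]
tool_rot: [3.142, 0.001, 2.849]
contact_force: [-3.8, 0.3, 10.7]
opening: 0.0339
grip_force: 5.2
```

Request:
step_arm(
  commands=[
    [0.37,0,0,-0.05,0,0,0],
    [0.37,0,0,-0.1,0,0,0],
    [0.37,0,0,-0.1,0,0,0],
  ],
)

```text
time: 4.62
tool_pos: [0.5042, -0.0714, 0.0746]
tool_rot: [-3.142, 0.001, 2.849]
contact_force: [-6.4, 1.7, 18.2]
opening: 0.0341
grip_force: 9.4
```

Request:
step_arm(
  commands=[
    [0.37,0,0,-0.05,0,0,0],
    [0.37,0,0,-0.05,0,0,0],
  ],
)

```text
time: 4.78
tool_pos: [0.5042, -0.0714, 0.0746]
tool_rot: [-3.142, 0.002, 2.849]
contact_force: [-7.1, 1.7, 22.6]
opening: 0.0342
grip_force: 11.5
```

The collar is on its stop: z stays at 74.6 mm while the force rises. I'll ease off slightly and close on the grip.

Request:
step_arm(
  commands=[
    [0.3,0,0,0.03,0,0,0],
    [0.25,0,0,0.05,0,0,0],
    [0.22,0,0,0.05,0,0,0],
    [0.2,0,0,0.05,0,0,0],
  ],
  grip_force=10,
)

```text
time: 5.12
tool_pos: [0.5056, -0.0717, 0.0746]
tool_rot: [3.141, 0.004, 2.849]
contact_force: [-1.6, 0.9, 14.1]
opening: 0.02
grip_force: 12.7
```

Request:
step_arm(
  commands=[
    [0.15,0,0,0,0,0,0],
    [0.15,0,0,0,0,0,0],
    [0.15,0,0,0,0,0,0],
  ],
)

```text
time: 5.37
tool_pos: [0.5056, -0.0716, 0.0746]
tool_rot: [3.141, 0.004, 2.849]
contact_force: [-0.9, 1.5, 14.2]
opening: 0.0198
grip_force: 12.7
```

Request:
step_arm(
  commands=[
    [0.15,0,0,0,0,0,0],
    [0.15,0,0,0,0,0,0],
    [0.15,0,0,0.2,0,0,0],
    [0.15,0,0,0.4,0,0,0],
    [0.15,0,0,0.6,0,0,0],
  ],
  grip_force=30,
)

```text
time: 5.78
tool_pos: [0.5052, -0.0716, 0.0794]
tool_rot: [3.141, 0.003, 2.849]
contact_force: [2.4, -1.0, -5.0]
opening: 0.0196
grip_force: 30.5
```

Request:
step_arm(
  commands=[
    [0.15,0,0,0.2,0,0,0],
    [0.15,0,0,0.4,0,0,0],
    [0.15,0,0,0.6,0,0,0],
    [0.15,0,0,0.8,0,0,0],
    [0.15,0,0,1.0,0,0,0],
  ],
)

```text
time: 6.2
tool_pos: [0.5041, -0.0716, 0.0887]
tool_rot: [-3.141, 0.0, 2.849]
contact_force: [3.6, -3.0, -3.7]
opening: 0.0191
grip_force: 30.0
```

Request:
step_arm(
  commands=[
    [0.15,0,0,0.5,0,0,0],
    [0.15,0,0,1.0,0,0,0],
    [0.15,0,0,1.5,0,0,0],
    [0.15,0,0,2.0,0,0,0],
    [0.15,0,0,2.5,0,0,0],
  ],
)

```text
time: 6.62
tool_pos: [0.5034, -0.0711, 0.1141]
tool_rot: [3.141, -0.001, 2.849]
contact_force: [1.0, -0.1, -1.9]
opening: 0.0193
grip_force: 30.0
```

Request:
step_arm(
  commands=[
    [0.15,0,0,0.7,0,0,0],
    [0.15,0,0,1.5,0,0,0],
    [0.15,0,0,2.5,0,0,0],
    [0.15,0,0,3.5,0,0,0],
    [0.15,0,0,3.5,0,0,0],
  ],
)

```text
time: 7.03
tool_pos: [0.5053, -0.0717, 0.1513]
tool_rot: [3.142, 0.004, 2.849]
contact_force: [0.1, -0.0, -1.1]
opening: 0.0199
grip_force: 30.0
```

```bash
python3 - <<'E'
from h import *
a=read_camera("scene")[...,::-1]
cv2.imwrite("pics/c2.png",cv2.resize(a[125:245,180:280],None,fx=5,fy=5,interpolation=cv2.INTER_CUBIC))
s=observe();print(s['tool_pos'],s['tool_rot'],s['contact_force'])
E
```

```text
[ 0.50480232 -0.07153794  0.15017726] [3.14147178e+00 2.90915253e-03 2.84881670e+00] [-0.1510647  -0.19655807 -1.31724294]
```

View pics/c2.png

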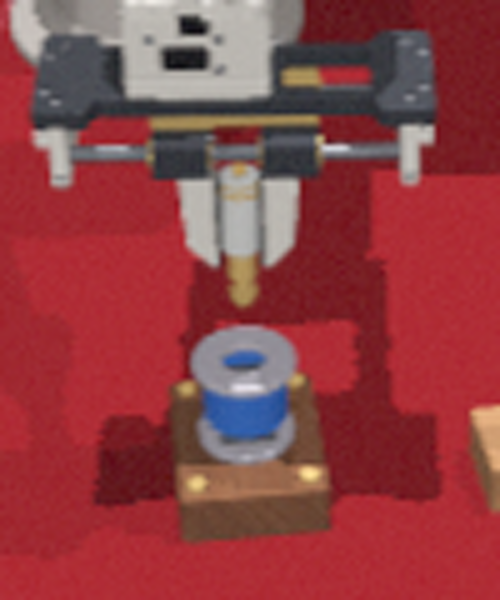

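The post is out and hanging upright, with its tip at crop (243,305) and ball at (239,168). The collar has sprung back up and its flange is at (243,360). Next I measure the post's axis relative to the TCP.

```bash
python3 - <<'E'
from h import *
tcp=np.array([.5048,-.0715,.1502])
for dz in (.030,.032,.034):
    for nm,c,z in(("tip",(243,306),tcp[2]-dz+.001),("ball",(239,169),tcp[2]-dz+.084)):
        q=px(c,(180,125)); r=least_squares(lambda p:proj("scene",[p[0],p[1],z])-q,[.5,-.07]).x
        print(dz,nm,(r-tcp[:2]).round(4))
# stand hole with known mouth z=.030
for n,c,o in(("scene",(659,160),(205,150)),("top",(140,239),(135,170))):
    q=px(c,o);print(n,least_squares(lambda p:proj(n,[p[0],p[1],.03])-q,[.47,.27]).x.round(4))
for n,c,o in(("scene",(117,166),(205,150)),("top",(677,181),(135,170))):
    q=px(c,o);print(n,least_squares(lambda p:proj(n,[p[0],p[1],.1274])-q,[.47,.27]).x.round(4))
E
```

```text
0.03 tip [0.0033 0.0003]
0.03 ball [0.0009 0.0016]
0.032 tip [0.0008 0.001 ]
0.032 ball [-0.002   0.0024]
0.034 tip [-0.0018  0.0016]
0.034 ball [-0.0049  0.0031]
scene [0.4714 0.2694]
top [0.4703 0.2692]
scene [ 0.5035 -0.0702]
top [ 0.503  -0.0719]
```

Request:
step_arm(
  commands=[
    [0.15,0,0,3,0,0,0],
    [0.15,-0.3,3,3,0,0,0],
    [0.15,-0.6,6,3,0,0,0],
    [0.15,-0.9,9,3,0,0,0],
    [0.15,-1.2,12,3,0,0,0],
  ],
)

```text
time: 7.5
tool_pos: [0.4915, 0.0497, 0.1785]
tool_rot: [3.142, -0.0, 2.848]
contact_force: [0.6, -0.0, -1.3]
opening: 0.0189
grip_force: 30.0
```

Request:
step_arm(
  commands=[
    [0.15,-0.4,4,0,0,0,0],
    [0.15,-0.8,8,0,0,0,0],
    [0.15,-1.2,12,0,0,0,0],
    [0.15,-1.6,16,0,0,0,0],
    [0.15,-1.8,18,0,0,0,0],
  ],
)

```text
time: 7.92
tool_pos: [0.4728, 0.2325, 0.1784]
tool_rot: [3.141, -0.001, 2.851]
contact_force: [-0.3, -0.3, -1.2]
opening: 0.0196
grip_force: 30.0
```

Request:
step_arm(
  commands=[
    [0.15,-0.2,2,0,0,0,0],
    [0.15,-0.35,4,0,0,0,0],
    [0.15,-0.35,4,-3,0,0,0],
    [0.15,-0.35,4,-6,0,0,0],
    [0.15,-0.35,4,-9,0,0,0],
  ],
)

```text
time: 8.33
tool_pos: [0.4702, 0.2692, 0.0876]
tool_rot: [3.141, 0.001, 2.85]
contact_force: [1.4, -0.4, -1.9]
opening: 0.0194
grip_force: 30.0
```

Request:
step_arm(
  commands=[
    [0.15,0,0,-0.8,0,0,0],
    [0.15,0,0,-0.8,0,0,0],
    [0.15,0,0,-0.8,0,0,0],
    [0.15,0,0,-0.8,0,0,0],
  ],
)

```text
time: 8.67
tool_pos: [0.4717, 0.269, 0.0825]
tool_rot: [3.14, 0.002, 2.849]
contact_force: [-0.5, -0.5, -1.1]
opening: 0.0196
grip_force: 30.0
```

```bash
python3 - <<'E'
from h import *
s=observe();print(s['tool_pos'],s['tool_rot'],s['contact_force'])
a=read_camera("scene")[...,::-1]
s=observe();print(s['tool_pos'],s['tool_rot'],s['contact_force'])
cv2.imwrite("pics/c3.png",cv2.resize(a[120:220,280:390],None,fx=6,fy=6,interpolation=cv2.INTER_CUBIC))
E
```

```text
[0.47174132 0.26904897 0.08245857] [3.13961437e+00 2.39216455e-03 2.84859344e+00] [-0.48213141 -0.47072571 -1.12079069]
[0.47177331 0.26906417 0.0825966 ] [3.13935667e+00 2.69259359e-03 2.84856962e+00] [ 0.42589816  1.21655845 -1.4114247 ]
```

View pics/c3.png

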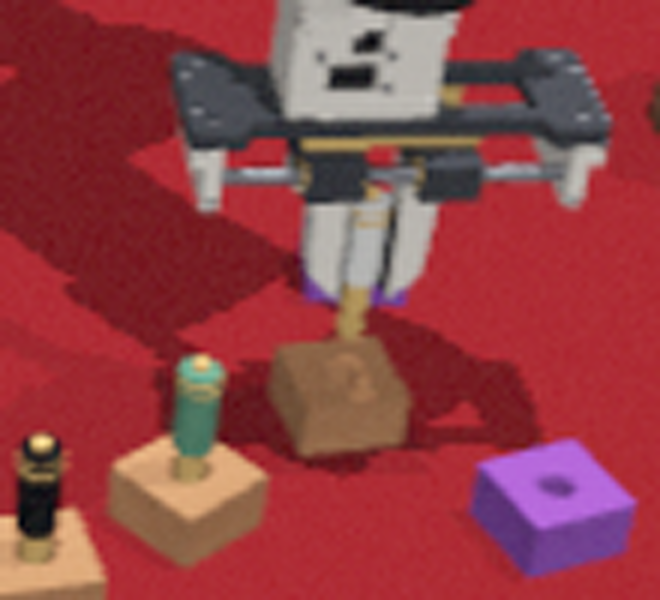

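The post hangs just above the stand, with its tip at about (350,337) and ball at (373,190). The hole is at about (345,372), in shadow.

```bash
python3 - <<'E'
from h import *
tcp=np.array([.4718,.2690,.0826])
f=lambda p:((proj("scene",p)-(280,120)+.5)*6-.5).round(1)
for dz in (.031,.0325,.034):
    print(dz,"tip",f(tcp-[0,0,dz-.001]),"ball",f(tcp+[0,0,.084-dz]),"gripbottom",f(tcp+[0,0,.035-dz]))
print("tcp",f(tcp),"hole",f([.4705,.2693,.03]))
for nm,c,z in(("tip",(350,338),.051),("ball",(373,191),.134)):
    q=px(c,(280,120),6); print(nm,least_squares(lambda p:proj("scene",[p[0],p[1],z])-q,[.5,.07]).x.round(4))
E
```

```text
0.031 tip [346.2 335.7] ball [368.4 192.6] gripbottom [355.1 278.5]
0.0325 tip [345.8 338.2] ball [367.9 195.3] gripbottom [354.7 281.1]
0.034 tip [345.5 340.6] ball [367.5 198. ] gripbottom [354.3 283.6]
tcp [354.  285.3] hole [339.8 371.1]
tip [0.4722 0.2711]
ball [0.4691 0.2731]
```

Request:
step_arm(
  commands=[
    [0.15,-0.1,-0.15,-0.6,0,0,0],
    [0.15,-0.1,-0.15,-1.2,0,0,0],
    [0.15,-0.1,-0.15,-1.7,0,0,0],
    [0.15,-0.1,-0.15,-1.7,0,0,0],
    [0.15,-0.1,-0.15,-1.7,0,0,0],
  ],
)

```text
time: 9.13
tool_pos: [0.4693, 0.267, 0.0633]
tool_rot: [-3.141, -0.001, 2.849]
contact_force: [0.8, 0.8, -2.4]
opening: 0.0195
grip_force: 30.0
```

Request:
step_arm(
  commands=[
    [0.15,0,0,-0.2,0,0,0],
    [0.15,0,0,-0.4,0,0,0],
    [0.15,0,0,-0.5,0,0,0],
    [0.15,0,0,-0.5,0,0,0],
  ],
)

```text
time: 9.47
tool_pos: [0.4698, 0.2673, 0.0587]
tool_rot: [3.141, 0.0, 2.849]
contact_force: [1.4, -0.1, -1.3]
opening: 0.0193
grip_force: 30.0
```

Request:
step_arm(
  commands=[
    [0.15,0,0,-0.1,0,0,0],
    [0.15,0,0,-0.2,0,0,0],
    [0.15,0,0,-0.3,0,0,0],
    [0.15,0,0,-0.3,0,0,0],
  ],
)

```text
time: 9.8
tool_pos: [0.4706, 0.2675, 0.0562]
tool_rot: [3.14, 0.002, 2.849]
contact_force: [4.5, 0.9, 0.7]
opening: 0.0197
grip_force: 30.0
```

Request:
step_arm(
  commands=[
    [0.15,0.1,0.03,0,0,0,0],
    [0.15,0.1,0.03,0,0,0,0],
    [0.15,0.1,0.03,-0.1,0,0,0],
    [0.15,0.1,0.03,-0.2,0,0,0],
    [0.15,0.1,0.03,-0.2,0,0,0],
  ],
)

```text
time: 10.22
tool_pos: [0.471, 0.2676, 0.0537]
tool_rot: [3.141, 0.001, 2.849]
contact_force: [4.7, 1.2, -1.0]
opening: 0.0194
grip_force: 30.0
```

Request:
step_arm(
  commands=[
    [0.15,0,0,-0.1,0,0,0],
    [0.15,0,0,-0.2,0,0,0],
    [0.15,0,0,-0.3,0,0,0],
    [0.15,0,0,-0.3,0,0,0],
  ],
)

```text
time: 10.55
tool_pos: [0.471, 0.2676, 0.0507]
tool_rot: [3.141, 0.001, 2.849]
contact_force: [5.8, 0.5, -0.1]
opening: 0.0198
grip_force: 30.0
```

Request:
step_arm(
  commands=[
    [0.15,0.1,0,0,0,0,0],
    [0.15,0.1,0,0,0,0,0],
    [0.15,0.1,0,-0.1,0,0,0],
    [0.15,0.1,0,-0.2,0,0,0],
    [0.15,0.1,0,-0.2,0,0,0],
  ],
)

```text
time: 10.97
tool_pos: [0.4712, 0.2674, 0.0484]
tool_rot: [-3.141, -0.001, 2.849]
contact_force: [3.2, 1.2, -0.8]
opening: 0.0197
grip_force: 30.0
```

Request:
step_arm(
  commands=[
    [0.15,0,0,-0.1,0,0,0],
    [0.15,0,0,-0.2,0,0,0],
    [0.15,0,0,-0.3,0,0,0],
    [0.15,0,0,-0.3,0,0,0],
  ],
)

```text
time: 11.3
tool_pos: [0.4713, 0.2674, 0.0454]
tool_rot: [-3.141, -0.0, 2.849]
contact_force: [3.0, 0.7, -0.4]
opening: 0.0196
grip_force: 30.0
```

Request:
step_arm(
  commands=[
    [0.15,0.05,0,-0.1,0,0,0],
    [0.15,0.05,0,-0.15,0,0,0],
    [0.15,0.05,0,-0.2,0,0,0],
    [0.15,0.05,0,-0.2,0,0,0],
  ],
)

```text
time: 11.63
tool_pos: [0.4715, 0.2673, 0.0434]
tool_rot: [-3.141, -0.001, 2.849]
contact_force: [0.1, -0.3, -2.1]
opening: 0.0195
grip_force: 30.0
```

Request:
step_arm(
  commands=[
    [0.15,0,0,-0.05,0,0,0],
    [0.15,0,0,-0.1,0,0,0],
    [0.15,0,0,-0.1,0,0,0],
  ],
)

```text
time: 11.88
tool_pos: [0.4716, 0.2673, 0.0425]
tool_rot: [-3.141, -0.001, 2.849]
contact_force: [0.3, -0.7, -1.5]
opening: 0.0194
grip_force: 30.0
```

Request:
step_arm(
  commands=[
    [0.15,0,0,-0.05,0,0,0],
    [0.15,0,0,-0.1,0,0,0],
    [0.15,0,0,-0.1,0,0,0],
  ],
)

```text
time: 12.13
tool_pos: [0.4717, 0.2674, 0.0415]
tool_rot: [-3.141, -0.001, 2.849]
contact_force: [-0.6, -0.8, -1.1]
opening: 0.0198
grip_force: 30.0
```

Request:
step_arm(
  commands=[
    [0.15,0,0,-0.05,0,0,0],
    [0.15,0,0,-0.1,0,0,0],
    [0.15,0,0,-0.1,0,0,0],
  ],
)

```text
time: 12.38
tool_pos: [0.472, 0.2675, 0.0411]
tool_rot: [3.141, 0.0, 2.849]
contact_force: [-0.7, -0.6, 3.0]
opening: 0.0196
grip_force: 30.0
```

Vertical resistance begins here, so the post is at the hole's floor. I'll press 0.5 mm more to confirm, then open a little.

Request:
step_arm(
  commands=[
    [0.15,0,0,-0.05,0,0,0],
    [0.15,0,0,-0.05,0,0,0],
  ],
)

```text
time: 12.55
tool_pos: [0.4721, 0.2675, 0.0411]
tool_rot: [3.141, 0.0, 2.849]
contact_force: [-2.5, -1.3, 8.5]
opening: 0.0196
grip_force: 30.0
```

Request:
step_arm(
  commands=[
    [0.22,0,0,0.05,0,0,0],
    [0.25,0,0,0.05,0,0,0],
    [0.35,0,0,0.05,0,0,0],
    [0.45,0,0,0.05,0,0,0],
    [0.45,0,0,0.05,0,0,0],
  ],
)

```text
time: 12.97
tool_pos: [0.472, 0.2675, 0.0406]
tool_rot: [3.142, -0.0, 2.849]
contact_force: [0.5, -0.2, -0.3]
opening: 0.0381
grip_force: 0.0
```

```bash
python3 - <<'E'
from h import *
a=read_camera("scene")[...,::-1]
s=observe();print(s['tool_pos'],s['opening'],s['contact_force'])
cv2.imwrite("pics/c4.png",cv2.resize(a[120:220,280:390],None,fx=6,fy=6,interpolation=cv2.INTER_CUBIC))
E
```

```text
[0.47201088 0.26747329 0.04058873] 0.04009242562274699 [-0.2351825   0.2607652  -1.41554407]
```

View pics/c4.png

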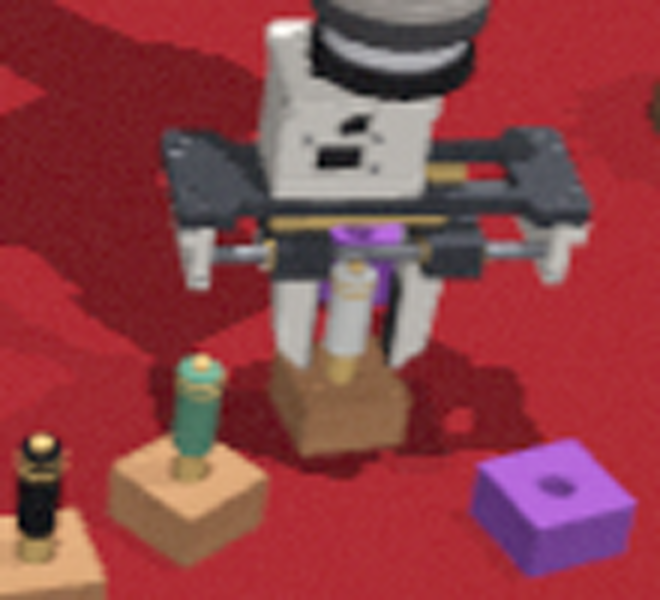

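The post stands upright in the stand, with its base at (341,378) and grip bottom at (343,352). The fingers are clear on both sides. I'll retreat straight up.

Request:
step_arm(
  commands=[
    [0.45,0,0,1,0,0,0],
    [0.45,0,0,2,0,0,0],
    [0.45,0,0,4,0,0,0],
    [0.45,0,0,6,0,0,0],
    [0.45,0,0,8,0,0,0],
  ],
)

```text
time: 13.43
tool_pos: [0.4721, 0.2675, 0.1227]
tool_rot: [3.141, 0.001, 2.849]
contact_force: [1.4, -0.6, -0.3]
opening: 0.0413
grip_force: 0.0
```

Request:
step_arm(
  commands=[
    [0.45,0,0,4,0,0,0],
    [0.45,0,0,8,0,0,0],
    [0.45,-3,4,8,0,0,0],
    [0.45,-6,8,8,0,0,0],
    [0.45,-9,12,8,0,0,0],
  ],
)

```text
time: 13.85
tool_pos: [0.3968, 0.3683, 0.2031]
tool_rot: [3.139, 0.002, 2.846]
contact_force: [1.0, 0.0, -0.9]
opening: 0.0415
grip_force: 0.0
```

Request:
step_arm(
  commands=[
    [0.45,-2,4,0,0,0,0],
    [0.45,-4,8,0,0,0,0],
    [0.45,-6,11,0,0,0,0],
    [0.45,-6,11,0,0,0,0],
    [0.45,-6,11,0,0,0,0],
  ],
)

```text
time: 14.27
tool_pos: [0.3354, 0.4791, 0.2016]
tool_rot: [3.141, 0.0, 2.853]
contact_force: [0.1, -0.1, -0.5]
opening: 0.0412
grip_force: 0.0
```

```bash
python3 - <<'E'
from h import *
a=read_camera("scene")[...,::-1];b=read_camera("top")[...,::-1]
p=cv2.resize(a[140:240,200:390],None,fx=4,fy=4,interpolation=cv2.INTER_CUBIC)
q=cv2.resize(b[165:235,110:300],None,fx=4,fy=4,interpolation=cv2.INTER_CUBIC)[:,:]
im=np.vstack([p,q[:200]]);print(im.shape)
cv2.imwrite("pics/c5.png",im); print(observe()['tool_pos'])
E
```

```text
(600, 760, 3)
[0.33716773 0.47708791 0.20140077]
```

View pics/c5.png

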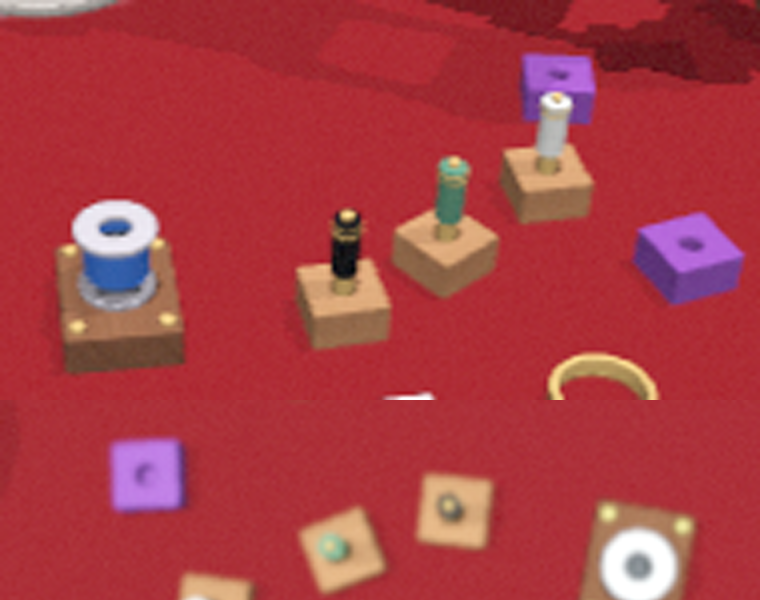

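The white post stands upright at (553,130), showing the same exposed plug length as the green and black posts. The collar is up at (115,228), and nothing else has moved.

```bash
python3 -c "
from cell import *
print(hand_in())"
```

```text
the job is handed in; nothing more can be done
None
```

The white ring post now stands upright and fully home in the empty wooden stand, the coupling's collar has sprung back up, nothing else in the final view moved, and the job is handed in.

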